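# Pin the stop slide's drawbar into its clevis

### The job

Couple the sliding drawbar to the clevis of the blue stop fixture with the yellow-knobbed clevis pin: take the pin from its wooden block, stand it in the clevis' top hole, and gently push the drawbar in by its red handle until the pin drops through the hidden hole of the tongue. Then press the pin down past its spring detent until its collar lies flat on the clevis, and let go. Never force the pin against the fixture, and do not knock over or shove the two pink ceramic cups.

Things in the scene. Friction and masses are not known exactly. Their poses are not given: they have to be found in the camera images.
- fixture: Fixed stop fixture: blue base plate 90 x 264 x 10 mm, grey clevis (55 x 46 mm, top at 68 mm) and drawbar. Origin on the bench; z up; the drawbar slides along y, in is toward -y. Pin hole axis upright at x = 0, y = -70 mm. Never drive the tongue against the pin with over 25 N; all contact forces of the pin on the fixture together (about 15 N is the detent's squeeze) stay under 60 N.
- clevis_hole (a point): Centre of the mouth of the pin hole on the clevis' top face, 68 mm above the bench; axes as the fixture's. Upper knuckle: heights 46 to 68 mm; lower knuckle: 20 to 32 mm; both have a 13.2 mm hole on this axis. The drawbar's flat steel tongue (30 mm wide, heights 34 to 44 mm) passes between them; its own 13.2 mm hole is hidden under the upper knuckle.
- handle (a point): Point on the axis of the drawbar's upright red handle post (17 mm diameter, top at 99 mm), 80 mm above the bench. Below the post are a 22 mm washer (top at 55 mm) and the aluminium carriage (40 x 60 mm, top at 51 mm). Tongue and clevis hole line up when this point is somewhere from 125 to 141 mm from the pin hole's axis, always further in than at the start.
- drawbar: Sliding carriage with handle and tongue. Origin on the bench under the handle's axis; axes as the fixture's. About 3 N of friction; stays where left; 40 mm of travel. The tongue is screwed in to an unknown length. A pin standing in the upper knuckle rests on the tongue, collar 30 mm above the clevis; where the holes meet it drops and blocks the drawbar.
- pin_knob (a point): Centre of the upright yellow knob (16 mm diameter, 28 mm tall) of the loose clevis pin; z up along the pin. Below it: steel collar, 26 mm diameter, 4 mm thick, underside 18 mm below this point; then a 12 mm shank, 54 mm long, tapered to 6 mm over its last 7 mm, tip 72 mm below this point. It starts in its block, collar on the block's top, 78 mm above the bench.
- pin: The clevis pin, 45 g (varies). Origin at the tip; z up along the pin.
- pin_block: Fixed wooden parking block for the pin, 50 x 50 x 60 mm, origin at the centre of its underside; one upright 14 mm hole in the middle, through its whole height. It stands left or right of the fixture.
- dish: Fixed round steel dish with screws, 144 mm diameter, 32 mm high, on the other side of the fixture; not needed.
- cup_a: Loose pink ceramic welding cup standing behind the fixture, 19 mm diameter, 42 mm high, origin under its centre; leave alone.
- cup_b: Loose pink ceramic welding cup standing behind the fixture, 19 mm diameter, 36 mm high, origin under its centre; leave alone.
- detent: Brass spring detent nose in the side of the lower knuckle's hole, origin at the nose's centre, 27 mm above the bench. It stops the pin after it has dropped through the tongue, collar then about 7 mm above the clevis; a push of about 6 to 13 N takes the pin past it and down to its collar.
There are look-alikes about, which are no part of the job. Of the things shaped like the pin, the bare steel one is meant.

How it is judged:
On the way, in this order (a step that is already met when the one before it is completed fails the run):
1. the pin stands in the upper knuckle of the clevis (horizontal distance between pin and clevis_hole below 0.004 m and z of pin in the frame of clevis_hole below -0.01 m), for 0.05 s.
2. the pin has dropped through the tongue (horizontal distance between pin and clevis_hole below 0.004 m and z of pin in the frame of clevis_hole below -0.036 m), for 0.05 s.
At the end, for the whole second after the job is handed in: The pin stands upright (within 4 degrees) through both knuckles and the tongue, its axis within 4 mm of the clevis hole's, its collar within 2.5 mm of the clevis' top face, at rest (horizontal distance between pin_knob and clevis_hole below 0.004 m and z of pin_knob in the frame of clevis_hole below 0.0205 m and angle between the z axis of pin_knob and the z axis of clevis_hole, either way round below 0.07 rad and linear speed of pin below 0.02 m/s); the robot touches nothing.
It fails at once if the drawbar's tongue is driven against the pin with more than 25 N, or the pin is forced into the fixture with more than 60 N in all (contact force between pin and drawbar above 25 N or contact force between pin and fixture above 60 N).
It fails at once if a ceramic cup is knocked over or shoved more than 30 mm (angle between any of cup_a, cup_b's own z axis and vertical above 0.5 rad or distance of any of cup_a, cup_b from where it was at the start of the episode above 0.03 m).
It also fails if it takes over 61 s, if anything falls off the work surface, if the arm or the gripper's body presses on something with over 40 N, if the wrist force passes 120 N, or if a joint passes its speed limit or range.

### The arm

A 6-joint arm with a two-finger parallel gripper is mounted at the origin on a cart in front of the work surface, level with it; the furniture and walls round the work are solid. World frame = base frame: x ahead of the robot, y to its left, z up, the work surface at z = 0. Lengths are in m, angles in rad, forces in N, time in s.
With the tool pointing down it reaches from about 0.325 to 0.85 m from the base axis. Payload 4.4 kg.
Tool frame: the origin (TCP) lies on the centre line of the jaws, within the pads' length; the fingertips stand 8 mm ahead of it and the grasp point (between the pads) lies 11 mm behind it; x points along the fingers, y is the direction in which the jaws open and shut, and the axes are right-handed (so a half turn about x gives the same grasp; the last joint's range is limited). The gripper opens to 94 mm and grips with 3 to 60 N. Pads are 16 mm wide; open, the fingers measure 119 mm over their backs; the gripper's body (75 mm by 177 mm) begins 78 mm behind the grasp point.
Start: joints at [-1.323, 0.207, 1.542, -0, 1.393, -0.15], TCP at [0.223, -0.53, 0.213] pointing down, gripper open.
Joint ranges: [-2.73, 2.73], [-0.86, 2.22], [0.23, 2.46], [-1.11, 4.25], [0.08, 2.63], [-2.82, 2.82]. Speed limits (rad/s): [2.79, 2.79, 3.14, 3.14, 3.14, 3.14].

### API

Orientations are given as a rotation vector (axis times angle).
In Python, from cell import monitor, optics, env gives the robot as it stands.
- The arm moves only by the tool servo_tool, never from a script. Its argument "rows" is a list of rows, each a list of 3 entries, a list of its own where there are three numbers: the shift along the world's x, y, z in cm, then the turn, a rotation vector about the world's x, y, z in rad, then the opening, from 0 (shut) to 1 (fully open). In form: [[[tx, ty, tz], [rx, ry, rz], jaw], ...]. A call has 1 to 12 rows; each row shifts and turns the pose as measured when the row begins; what a row does not reach is not made up. A row lasts 1/8 s, in which the tool goes at most 62.5 mm and 10.7 degrees, less where a joint would pass 70% of its speed; a pose out of reach is approached as far as the arm can. A call with a gripper value outside its range is refused whole. The fingers move at their own pace and stop on an object; "newtons" is the grip in N (left out, the last holds). Time passes only in rows, so rows that do not move let the fingers close. It gives the time, the measured TCP pose, the force and the opening at its end, in the units of the state.
- monitor.sense(): the state, without advancing time (a new reading comes with each control period).
- optics.snapshot(name): name is "scene" or "top" or "wrist"; returns a dict with "image" (420x560x3 uint8, blue, green, red), "K" (3x3 intrinsics, pixels), "distortion" ([k1, k2, p1, p2, k3] as OpenCV has them; the pictures are not rectified), "R" (3x3) and "t" (3): a world point X has camera coordinates R X + t. Camera axes: x right, y down, z forward; pixel columns grow to the right and rows downward; lengths in m; the calibration is good to about 2 mm. A picture is of the moment at which its call begins. There is no depth.
- env.close_job(): hands the job in, once; it reports no verdict.
The state is a dict: "clock": time; "q": joint angles; "joint_velocities": joint speeds; "joint_torque": joint torques, N m; "position": TCP position; "tcp_rot": TCP orientation; "contact_force": force on the tool from outside, world axes, zero at the start; "moment": the same for the moment, N m; "width": finger opening in m.
Only numpy, scipy, OpenCV 4.12 (cv2) and the standard library are available. Lean on these libraries where they do the work, as an engineer would, in place of code of your own. Each camera call takes 0.05 s, during which the arm holds its last target.

## Working session

There is one attempt and no reset: what is moved stays moved. The work goes in short steps, Python scripts to look and compute and a tool call to move; the robot and the scene stay as the last step left them, time stands still between calls to the robot, and variables do not carry over. Pictures are saved under pics/ and viewed, and the job is handed in when it is done.

Besides the shell and the picture viewer there is one more tool, called as name([rows], argument=value, ...), one row to a line, values as JSON. servo_tool: Moves the arm, as the interface text tells. Its arguments: {"type":"object","properties":{"rows":{"type":"array","items":{"type":"array"}},"newtons":{"type":"number"}},"required":["rows"]}

```bash
mkdir -p pics; ls; python3 - <<'E'
from cell import monitor, optics, env
import cv2
print(monitor.sense())
for n in ["scene","top","wrist"]:
    s=optics.snapshot(n); cv2.imwrite(f"pics/{n}0.png",s["image"]); print(n,s["K"],s["distortion"],s["R"],s["t"])
E
```

```text
pics
{'clock': 0.0, 'q': array([-1.32250137e+00,  2.07378539e-01,  1.54293295e+00,  1.45440646e-06,
        1.39351088e+00, -1.50483462e-01]), 'joint_velocities': array([ 0.0010621 ,  0.00079854,  0.00063983,  0.00080792, -0.0003731 ,
        0.00090978]), 'joint_torque': array([ 2.96222297e-04, -3.70879734e+01, -2.81417978e+01,  6.98139891e-02,
        3.62838374e-02, -1.91240229e-04]), 'position': array([ 0.22307204, -0.52911395,  0.21232431]), 'tcp_rot': array([ 2.0031571 ,  0.40708421, -2.00337695]), 'contact_force': array([-0.70397787,  0.98286485, -0.22816903]), 'moment': array([-0.00494584, -0.03868817, -0.01626559]), 'width': 0.09407294952142957}
scene [[388.66059116   0.         283.6612379 ]
 [  0.         388.66059116 211.28324966]
 [  0.           0.           1.        ]] [-0.08915533  0.          0.          0.          0.        ] [[-0.80657988 -0.59109956 -0.00549653]
 [-0.43295328  0.59706247 -0.67532797]
 [ 0.40246784 -0.54232621 -0.73749706]] [0.52682916 0.29917118 0.7585471 ]
top [[510.72978971   0.         284.75062906]
 [  0.         510.72978971 208.16282097]
 [  0.           0.           1.        ]] [0.02624387 0.         0.         0.         0.        ] [[ 1.40193955e-02 -9.99901463e-01  7.21313614e-04]
 [-9.94187462e-01 -1.40162861e-02 -1.06746592e-01]
 [ 1.06746184e-01  7.79401748e-04 -9.94285997e-01]] [0.01474757 0.61331529 1.29295927]
wrist [[367.23129603   0.         278.63901566]
 [  0.         367.23129603 210.95659632]
 [  0.           0.           1.        ]] [-0.02690723  0.          0.          0.          0.        ] [[ 0.38835102 -0.92150667 -0.00299178]
 [-0.89439441 -0.37770292  0.23958118]
 [-0.22190565 -0.09036576 -0.97087173]] [-0.57258492 -0.02391673  0.39001139]
```

View pics/scene0.png

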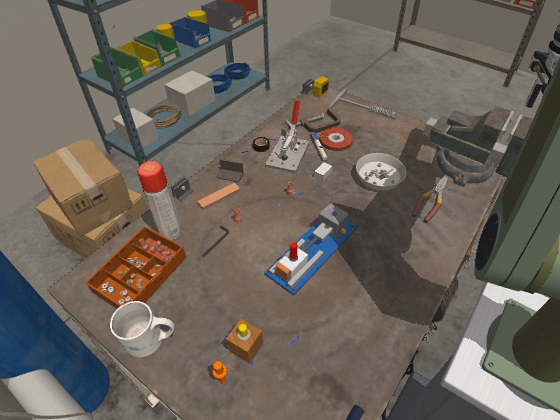

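View pics/top0.png

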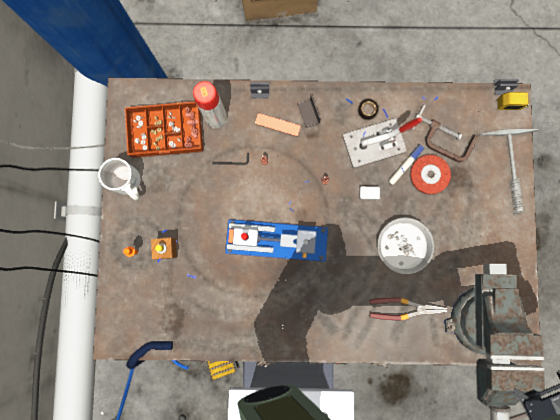

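View pics/wrist0.png

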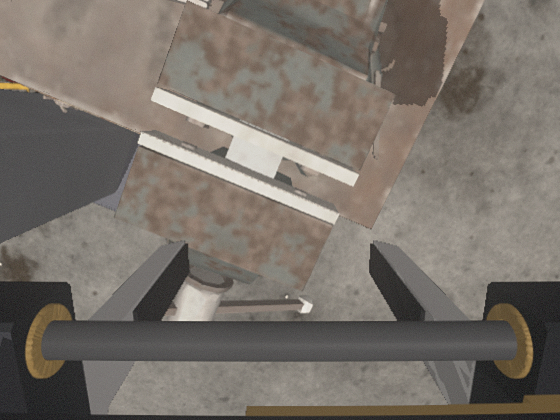

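Top view: the fixture is at (275,240) with its handle at (245,237). The wooden block with the yellow knob is at (162,247), and an orange look-alike stands at (130,251). Cups are at (264,158) and (325,179). Next I'll enlarge the candidates.

```bash
cat > h.py <<'E'
import numpy as np, cv2
from cell import monitor, optics, env
def snap(n): return optics.snapshot(n)
def proj(s,X):
    p,_=cv2.projectPoints(np.array(X,float).reshape(-1,1,3),cv2.Rodrigues(s["R"])[0],s["t"],s["K"],np.array(s["distortion"]));return p.reshape(-1,2)
def ray(s,uv):
    p=cv2.undistortPoints(np.array([[uv]],float),s["K"],np.array(s["distortion"]))[0,0]
    d=s["R"].T@np.array([p[0],p[1],1]); c=-s["R"].T@s["t"]; return c,d/np.linalg.norm(d)
def onz(s,uv,z):
    c,d=ray(s,uv); return c+d*(z-c[2])/d[2]
def tri(rs):
    A=0;b=0
    for c,d in rs:
        P=np.eye(3)-np.outer(d,d);A=A+P;b=b+P@c
    return np.linalg.solve(A,b)
def crop(s,name,x0,y0,w,h,k):
    c=s["image"][y0:y0+h,x0:x0+w]; cv2.imwrite(f"pics/{name}.png",cv2.resize(c,None,fx=k,fy=k,interpolation=cv2.INTER_CUBIC))
E
python3 - <<'E'
from h import *
t=snap("top");s=snap("scene")
crop(t,"t_a",115,215,100,75,8);crop(t,"t_b",215,205,130,65,6)
crop(s,"s_a",200,310,80,75,8);crop(s,"s_b",255,195,110,100,6)
E
```

```text
(no output)
```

View pics/t_a.png

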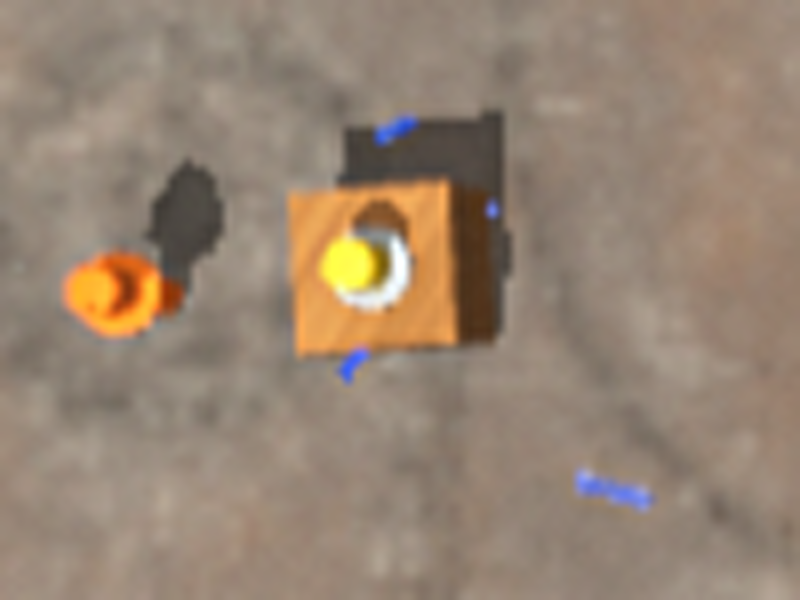

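View pics/t_b.png

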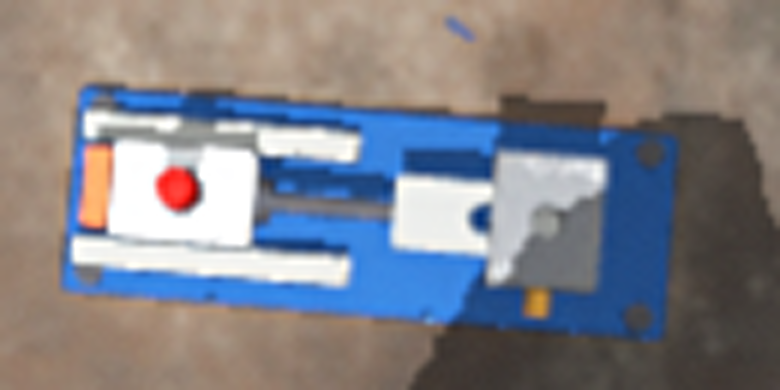

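View pics/s_a.png

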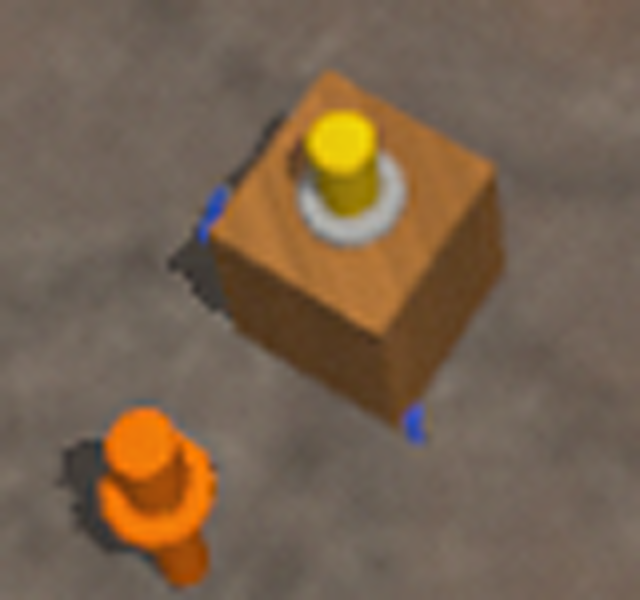

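View pics/s_b.png

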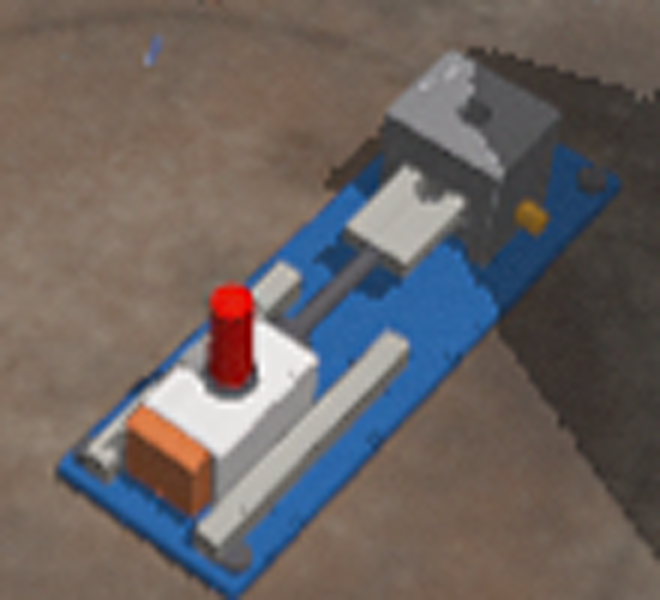

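The yellow-knobbed pin with a bare steel collar stands in the block at top (159,248). The all-orange pin at (128,251) stands loose and is the decoy. I'll measure now.

```bash
python3 - <<'E'
from h import *
t=snap("top");s=snap("scene")
def T(x,y,k,ox,oy): return ((x+.5)/k-.5+ox,(y+.5)/k-.5+oy)
def both(n,a,b,z):
    print(n,onz(t,a,z).round(4),onz(s,b,z).round(4),tri([ray(t,a),ray(s,b)]).round(4))
tb=lambda x,y:T(x,y,6,215,205); sb=lambda x,y:T(x,y,6,255,195)
ta=lambda x,y:T(x,y,8,115,215); sa=lambda x,y:T(x,y,8,200,310)
both("knobtop",ta(350,263),sa(342,142),.092)
both("collar",ta(370,268),sa(352,193),.064)
both("handletop",tb(178,188),sb(231,298),.099)
both("hole",tb(545,221),sb(478,110),.068)
# block top corners
for n,a,b in [("b1",(288,195),(210,232)),("b2",(449,180),(330,72)),("b3",(458,344),(495,163)),("b4",(298,355),(383,333))]:
    both(n,ta(*a),sa(*b),.060)
# clevis top corners
for n,a,b in [("c1",(496,150),(388,113)),("c2",(608,155),(455,52)),("c3",(600,293),(560,115)),("c4",(488,285),(500,178))]:
    both(n,tb(*a),sb(*b),.068)
# base plate corners top face z .01
for n,a,b in [("p1",(83,86),(60,465)),("p2",(676,135),None),("p3",(663,338),(620,182)),("p4",(63,292),(232,598))]:
    print(n,onz(t,tb(*a),.01).round(4), onz(s,sb(*b),.01).round(4) if b else "")
for n,a in [("cupa",(264,158)),("cupb",(325,179))]: print(n,onz(t,a,.03).round(3))
E
```

```text
knobtop [0.5054 0.3323 0.092 ] [0.5056 0.3304 0.092 ] [0.505  0.3314 0.0945]
collar [0.5047 0.3328 0.064 ] [0.5058 0.3302 0.064 ] [0.5044 0.3316 0.0685]
handletop [0.5361 0.1216 0.099 ] [0.5389 0.1207 0.099 ] [0.5369 0.1219 0.1015]
hole [ 0.5261 -0.0297  0.068 ] [ 0.5268 -0.0355  0.068 ] [ 0.525  -0.0298  0.0745]
b1 [0.5273 0.3605 0.06  ] [0.5282 0.3568 0.06  ] [0.5266 0.3586 0.0655]
b2 [0.5327 0.3101 0.06  ] [0.5322 0.3077 0.06  ] [0.5319 0.309  0.0627]
b3 [0.4813 0.3053 0.06  ] [0.4844 0.3025 0.06  ] [0.4818 0.3043 0.0661]
b4 [0.4773 0.3552 0.06  ] [0.479  0.3516 0.06  ] [0.4771 0.3534 0.0664]
c1 [ 0.5555 -0.0089  0.068 ] [ 0.5554 -0.0128  0.068 ] [ 0.5544 -0.0091  0.0721]
c2 [ 0.5541 -0.0558  0.068 ] [ 0.5514 -0.0577  0.068 ] [ 0.5526 -0.0564  0.0687]
c3 [ 0.4965 -0.0529  0.068 ] [ 0.4986 -0.0526  0.068 ] [ 0.4974 -0.0524  0.0687]
c4 [ 0.4991 -0.0062  0.068 ] [ 0.501  -0.0096  0.068 ] [ 0.4992 -0.006   0.0726]
p1 [0.5849 0.1713 0.01  ] [0.584  0.1687 0.01  ]
p2 [ 0.567  -0.0891  0.01  ] 
p3 [ 0.4785 -0.0838  0.01  ] [ 0.4793 -0.0838  0.01  ]
p4 [0.4948 0.1777 0.01  ] [0.4968 0.1774 0.01  ]
cupa [0.745 0.08  0.03 ]
cupb [ 0.692 -0.081  0.03 ]
```

```bash
python3 - <<'E'
from h import *
m=monitor.sense();R=cv2.Rodrigues(m["tcp_rot"])[0];print(R.round(3))
E
```

```text
[[-0.     0.388 -0.922]
 [ 0.    -0.922 -0.388]
 [-1.    -0.    -0.   ]]
```

servo_tool([
  [[0, 0, 5], [0, 0, 0], 1],
  [[2, 6, 1], [0, 0, 0], 1],
  [[2, 6, 0], [0, 0, 0], 1],
  [[2, 6, 0], [0, 0, 0], 1],
])

```text
clock: 0.85
position: [0.2817, -0.3537, 0.2738]
tcp_rot: [2.008, 0.398, -2.005]
contact_force: [1.0, 0.7, 0.6]
width: 0.0938
```

servo_tool([
  [[2, 6, 0], [0, 0, -0.155], 1],
  [[2, 6, 0], [0, 0, -0.155], 1],
  [[2, 6, 0], [0, 0, -0.155], 1],
  [[2, 6, 0], [0, 0, 0], 1],
  [[2, 6, 0], [0, 0, 0], 1],
  [[2, 6, 0], [0, 0, 0], 1],
  [[2, 6, 0], [0, 0, 0], 1],
  [[2, 6, 0], [0, 0, 0], 1],
])

```text
clock: 1.85
position: [0.4359, 0.1129, 0.2767]
tcp_rot: [-2.204, 0.078, 2.175]
contact_force: [0.9, -1.0, -0.8]
width: 0.0937
```

```bash
python3 - <<'E'
from h import *
m=monitor.sense();R=cv2.Rodrigues(m["tcp_rot"])[0];print(R.round(3),m["q"].round(2))
w=snap("wrist");cv2.imwrite("pics/w1.png",w["image"])
print(proj(w,[[.505,.332,.092],[.526,-.031,.068],[.537,.1215,.099]]))
E
```

```text
[[ 0.013 -0.067 -0.998]
 [-0.005 -0.998  0.067]
 [-1.     0.004 -0.013]] [ 0.07 -0.12  1.75 -0.01  1.5   1.7 ]
[[ 47.03580784 140.26160991]
 [417.44968605  92.61460236]
 [262.51280002  88.22036782]]
```

View pics/w1.png

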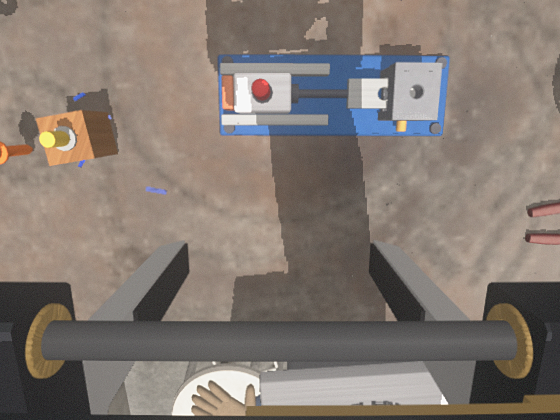

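The wrist view shows the fixture square to the jaws: clevis hole at (417,92), handle top at (261,88), knob top at (48,139). These agree with the projections. I'll refine them in crops.

```bash
python3 - <<'E'
from h import *
w=snap("wrist")
crop(w,"w1a",370,50,80,80,7);crop(w,"w1b",20,100,100,75,7)
print(w["R"],w["t"])
E
```

```text
[[-0.05959304 -0.99821708 -0.00336492]
 [-0.97222426  0.0572763   0.22693481]
 [-0.22633748  0.01679519 -0.97390414]] [0.1481916  0.38175219 0.5481144 ]
```

View pics/w1a.png

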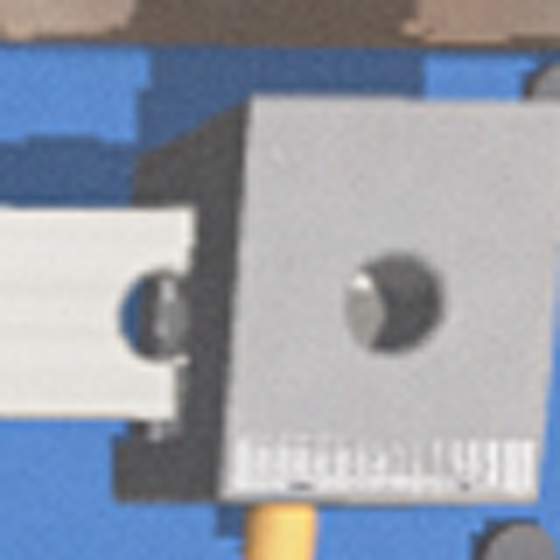

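View pics/w1b.png

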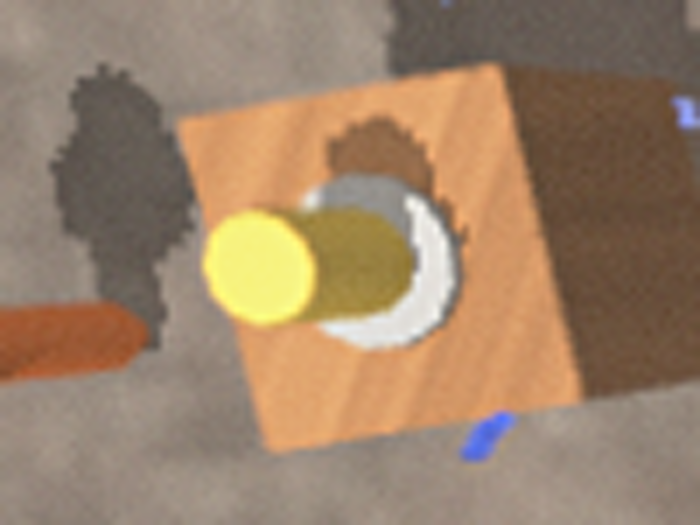

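```bash
python3 - <<'E'
from h import *
w=snap("wrist")
T=lambda x,y,ox,oy:((x+.5)/7-.5+ox,(y+.5)/7-.5+oy)
print("hole",onz(w,T(396,302,370,50),.068), "knob",onz(w,T(259,267,20,100),.092),"handle",onz(w,(261,88),.099))
for c in [(248,97),(580,98),(542,498),(222,497)]: print(onz(w,T(*c,370,50),.068).round(4))
print(monitor.sense()["position"])
E
```

```text
hole [ 0.52636318 -0.03482846  0.068     ] knob [0.50463711 0.32655267 0.092     ] handle [0.53690909 0.12739052 0.099     ]
[ 0.555  -0.0133  0.068 ]
[ 0.5526 -0.0601  0.068 ]
[ 0.498  -0.0568  0.068 ]
[ 0.5007 -0.0103  0.068 ]
[0.43536575 0.11340085 0.27605136]
```

servo_tool([
  [[1.8, 5.5, 0], [0, 0, 0], 1],
  [[1.8, 5.5, 0], [0, 0, 0], 1],
  [[1.8, 5.5, 0], [0, 0, 0], 1],
  [[0, 4.5, -3], [0, 0, 0], 1],
  [[0, 0, -3], [0, 0, 0], 1],
])

```text
clock: 2.62
position: [0.4952, 0.322, 0.2186]
tcp_rot: [-2.208, 0.086, 2.164]
contact_force: [0.1, -0.9, 0.8]
width: 0.0942
```

```bash
python3 - <<'E'
from h import *
w=snap("wrist");cv2.imwrite("pics/w2.png",w["image"])
m=monitor.sense();R=cv2.Rodrigues(m["tcp_rot"])[0];print(R.round(3),m["position"])
for dz in (.085,.092): print(proj(w,[[*m["position"][:2],dz]]))
print(proj(w,[[.505,.332,.092]]))
E
```

```text
[[ 0.013 -0.075 -0.997]
 [-0.01  -0.997  0.075]
 [-1.     0.009 -0.013]] [0.49289895 0.31950879 0.21375019]
[[282.86599083 210.14168834]]
[[282.99207016 211.9766057 ]]
[[266.87336041 198.83385204]]
```

View pics/w2.png

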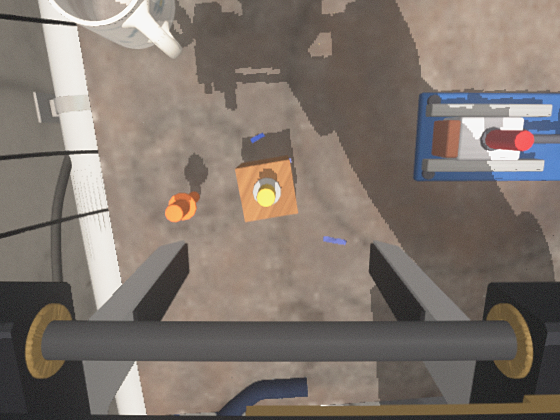

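```bash
python3 - <<'E'
from h import *
w=snap("wrist");crop(w,"w2a",230,150,80,80,7);np.savez("w2.npz",K=w["K"],R=w["R"],t=w["t"],d=w["distortion"])
E
```

```text
(no output)
```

View pics/w2a.png

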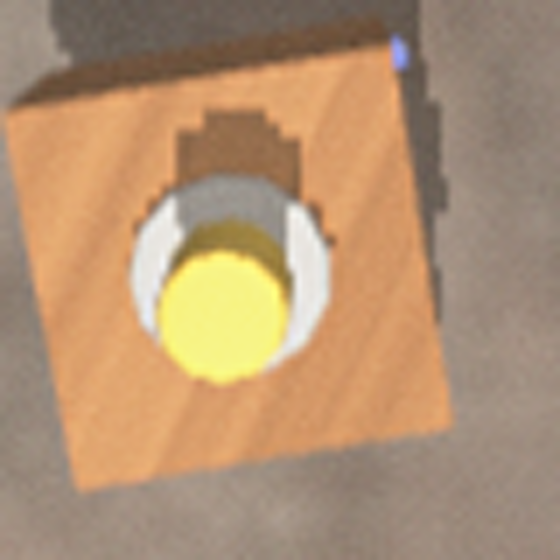

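```bash
python3 - <<'E'
from h import *
d=np.load("w2.npz");w=dict(K=d["K"],R=d["R"],t=d["t"],distortion=d["d"])
print(onz(w,(261.4,194.6),.092), onz(w,(263,189),.064))
m=monitor.sense();R=cv2.Rodrigues(m["tcp_rot"])[0];print(R.round(4),m["position"],m["joint_velocities"].round(3))
E
```

```text
[0.5066012  0.33288462 0.092     ] [0.50637689 0.33253025 0.064     ]
[[ 0.012  -0.0759 -0.997 ]
 [-0.0102 -0.9971  0.0758]
 [-0.9999  0.0093 -0.0127]] [0.49275042 0.31875898 0.21522067] [-0.014 -0.04  -0.044  0.002  0.034  0.001]
```

servo_tool([
  [[0.7, 0.7, -3], [0.01, 0.012, 0.009], 0.6],
  [[0.6, 0.6, -3], [0, 0, 0], 0.6],
  [[0, 0, -2], [0, 0, 0], 0.6],
  [[0, 0, 0], [0, 0, 0], 0.6],
])

```text
clock: 3.22
position: [0.5109, 0.3258, 0.1394]
tcp_rot: [-2.189, 0.081, 2.175]
contact_force: [0.4, 0.9, -0.1]
width: 0.0582
```

```bash
python3 - <<'E'
from h import *
w=snap("wrist");cv2.imwrite("pics/w3.png",w["image"])
for i in range(3):
    m=monitor.sense();R=cv2.Rodrigues(m["tcp_rot"])[0];print(R.round(4),m["position"])
print(proj(w,[[*m["position"][:2],.092]]),proj(w,[[.506,.332,.092]]))
np.savez("w3.npz",K=w["K"],R=w["R"],t=w["t"],d=w["distortion"])
E
```

```text
[[ 0.0089 -0.0757 -0.9971]
 [ 0.0024 -0.9971  0.0758]
 [-1.     -0.0031 -0.0087]] [0.51192354 0.32627365 0.14079931]
[[ 0.0089 -0.0757 -0.9971]
 [ 0.0024 -0.9971  0.0758]
 [-1.     -0.0031 -0.0087]] [0.51192354 0.32627365 0.14079931]
[[ 0.0089 -0.0757 -0.9971]
 [ 0.0024 -0.9971  0.0758]
 [-1.     -0.0031 -0.0087]] [0.51192354 0.32627365 0.14079931]
[[280.23133679 234.54564075]] [[271.79644364 244.25356647]]
```

View pics/w3.png

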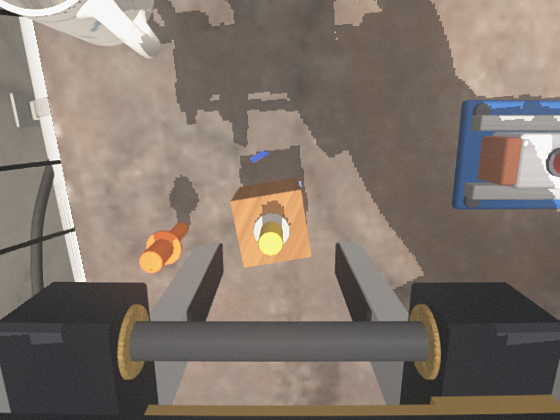

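```bash
python3 - <<'E'
from h import *
d=np.load("w3.npz");w=dict(K=d["K"],R=d["R"],t=d["t"],distortion=d["d"])
print(onz(w,(270.5,242),.092),onz(w,(270.5,231),.064))
E
```

```text
[0.50753428 0.3326877  0.092     ] [0.50635108 0.3334507  0.064     ]
```

servo_tool([
  [[-0.5, 0.6, -2], [0.0, 0.008, 0.008], 0.6],
  [[0, 0, -1.5], [0, 0, 0], 0.6],
  [[0, 0, 0], [0, 0, 0], 0.6],
  [[0, 0, 0], [0, 0, 0], 0.6],
])

```text
clock: 3.78
position: [0.5087, 0.3326, 0.1072]
tcp_rot: [-2.19, 0.069, 2.179]
contact_force: [-0.2, -0.7, 0.4]
width: 0.0562
```

servo_tool([
  [[-0.1, 0, -1.6], [0, 0, 0], 0.4],
  [[0, 0, -1.5], [0, 0, 0], 0.4],
  [[0, 0, 0], [0, 0, 0], 0.4],
], newtons=25)

```text
clock: 4.15
position: [0.5074, 0.3327, 0.0742]
tcp_rot: [-2.19, 0.069, 2.179]
contact_force: [-0.4, -0.5, 0.5]
width: 0.0377
```

```bash
python3 - <<'E'
from h import *
w=snap("wrist");cv2.imwrite("pics/w4.png",w["image"])
m=monitor.sense();R=cv2.Rodrigues(m["tcp_rot"])[0];print(R.round(4),m)
print(proj(w,[[*m["position"][:2],.092]]))
E
```

```text
[[ 0.0066 -0.0681 -0.9977]
 [ 0.0053 -0.9977  0.0681]
 [-1.     -0.0058 -0.0062]] {'clock': 4.2, 'q': array([0.43660419, 0.41056675, 1.58381748, 0.00227175, 1.13900611,
       2.07463766]), 'joint_velocities': array([-0.00119296, -0.01573294, -0.01878994,  0.00087692,  0.0054676 ,
       -0.0001605 ]), 'joint_torque': array([-1.56736560e-02, -4.21204877e+01, -2.48181993e+01, -1.64746726e-02,
       -1.29995258e-01, -2.66848501e-04]), 'position': array([0.50797877, 0.33292588, 0.07492808]), 'tcp_rot': array([-2.19099447,  0.06840751,  2.17706202]), 'contact_force': array([-0.72533595, -0.25488362, -0.34657182]), 'moment': array([-0.00531773,  0.04444636,  0.01840615]), 'width': 0.037722900877065924}
[[280.9547767  278.79122445]]
```

View pics/w4.png

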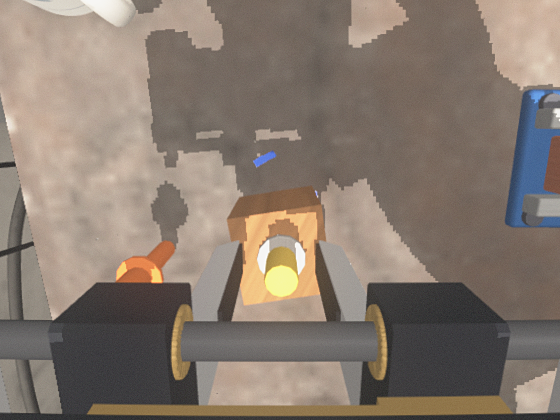

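The jaws straddle the knob: its top is at (281,277) against a predicted (281,279), and the fingertips are above the collar. I'll close the gripper.

servo_tool([
  [[-0.05, 0, 0.05], [-0.005, 0.007, 0], 0.3],
  [[0, 0, 0], [0, 0, 0], 0],
  [[0, 0, 0], [0, 0, 0], 0],
  [[0, 0, 0], [0, 0, 0], 0],
  [[0, 0, 0], [0, 0, 0], 0],
], newtons=25)

```text
clock: 4.82
position: [0.5081, 0.3327, 0.0764]
tcp_rot: [-2.187, 0.075, 2.186]
contact_force: [0.3, -0.8, -0.8]
width: 0.0153
```

```bash
python3 - <<'E'
from h import *
m=monitor.sense();R=cv2.Rodrigues(m["tcp_rot"])[0];print(R.round(4),m["position"],m["contact_force"],m["moment"],m["width"])
E
```

```text
[[ 4.000e-04 -6.810e-02 -9.977e-01]
 [-4.000e-04 -9.977e-01  6.810e-02]
 [-1.000e+00  4.000e-04 -5.000e-04]] [0.50814866 0.33267543 0.07638076] [ 0.26747533 -0.75686841 -0.77298811] [-0.00465279 -0.01878388  0.05247193] 0.015307357597717043
```

servo_tool([
  [[0, 0, 2], [0, 0, 0], 0],
  [[0, 0, 4], [0, 0, 0], 0],
  [[0, 0, 5], [0, 0, 0], 0],
  [[0, 0, 3], [0, 0, 0], 0],
  [[0, 0, 0], [0, 0, 0], 0],
])

```text
clock: 5.45
position: [0.5091, 0.3339, 0.227]
tcp_rot: [-2.192, 0.069, 2.177]
contact_force: [-0.4, 0.0, -1.0]
width: 0.0155
```

```bash
python3 - <<'E'
from h import *
w=snap("wrist");cv2.imwrite("pics/w5.png",w["image"])
s=snap("scene");crop(s,"s5",180,220,140,140,4)
m=monitor.sense();R=cv2.Rodrigues(m["tcp_rot"])[0];print(R.round(4),m["position"],m["contact_force"],m["moment"],m["width"])
E
```

```text
[[ 8.000e-04 -6.820e-02 -9.977e-01]
 [ 1.400e-03 -9.977e-01  6.820e-02]
 [-1.000e+00 -1.500e-03 -7.000e-04]] [0.50720688 0.33294286 0.22291305] [-0.23156095 -0.45785417 -0.1458269 ] [0.04930835 0.04591612 0.0320995 ] 0.015582178264654988
```

View pics/w5.png

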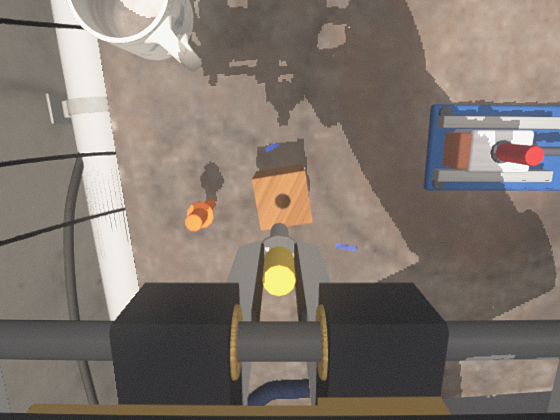

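View pics/s5.png

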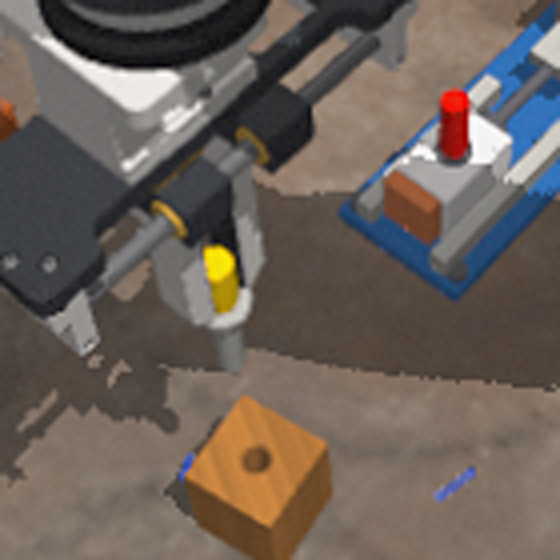

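```bash
python3 - <<'E'
from h import *
w=snap("wrist");crop(w,"w5a",240,180,80,120,6)
m=monitor.sense();p=m["position"];R=cv2.Rodrigues(m["tcp_rot"])[0];print(p)
np.savez("w5.npz",K=w["K"],R=w["R"],t=w["t"],d=w["distortion"],p=p)
z=p[2]+.002
print("knobtop",proj(w,[[p[0],p[1],z+.014]]),"collar",proj(w,[[p[0],p[1],z-.014]]),"tip",proj(w,[[p[0],p[1],z-.072]]))
# camera in tool frame
c=-w["R"].T@w["t"];print((R.T@(c-p)).round(4))
E
```

```text
[0.50641362 0.33244999 0.22126817]
knobtop [[282.84606365 278.40689965]] collar [[282.36166864 256.45326461]] tip [[281.68933715 226.02138815]]
[-0.1721 -0.0016 -0.07  ]
```

View pics/w5a.png

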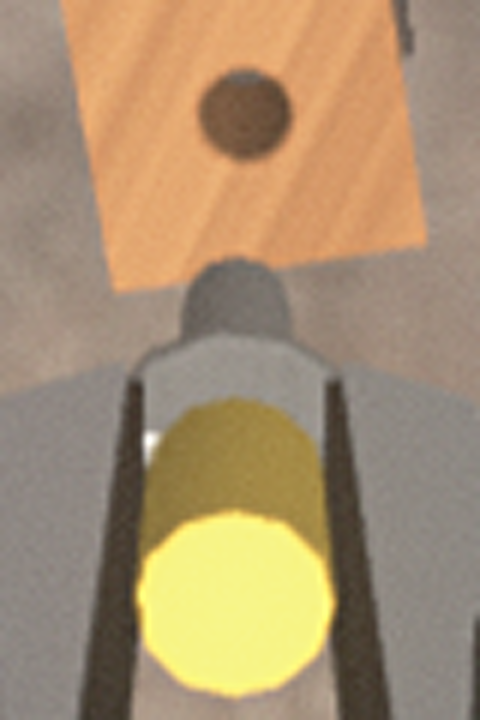

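```bash
python3 - <<'E'
from h import *
d=np.load("w5.npz");w=dict(K=d["K"],R=d["R"],t=d["t"],distortion=d["d"]);p=d["p"]
T=lambda x,y:((x+.5)/6-.5+240,(y+.5)/6-.5+180)
print(p,"knob",onz(w,T(236,604),p[2]+.016),"blockhole",onz(w,T(245,115),.06))
E
```

```text
[0.50641362 0.33244999 0.22126817] knob [0.50562234 0.33430967 0.23726817] blockhole [0.50622907 0.33307914 0.06      ]
```

servo_tool([
  [[0.3, -5.5, 0], [0, 0, 0], 0],
  [[0.3, -5.5, 0], [0, 0, 0], 0],
  [[0.3, -5.5, 0], [0, 0, 0], 0],
  [[0.3, -5.5, 0], [0, 0, 0], 0],
  [[0.3, -5.5, 0], [0, 0, 0], 0],
  [[0.3, -5.5, 0], [0, 0, 0], 0],
  [[0, -2, 0], [0, 0, 0], 0],
  [[0, 0, 0], [0, 0, 0], 0],
  [[0, 0, 0], [0, 0, 0], 0],
])

```text
clock: 6.72
position: [0.5104, -0.0262, 0.2002]
tcp_rot: [-2.145, 0.071, 2.23]
contact_force: [0.1, -0.2, -0.9]
width: 0.0153
```

```bash
python3 - <<'E'
from h import *
m=monitor.sense();p=m["position"];R=cv2.Rodrigues(m["tcp_rot"])[0];print(R.round(4),p,m["width"])
w=snap("wrist");cv2.imwrite("pics/w6.png",w["image"])
E
```

```text
[[-3.890e-02 -6.580e-02 -9.971e-01]
 [ 1.900e-03 -9.978e-01  6.580e-02]
 [-9.992e-01  6.000e-04  3.900e-02]] [ 0.51043509 -0.02624309  0.20016369] 0.015339134114174136
```

View pics/w6.png

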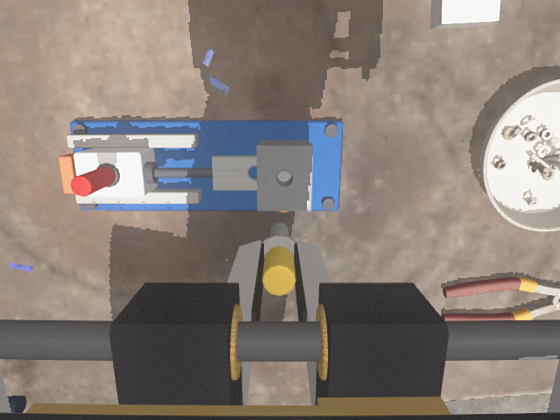

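servo_tool([
  [[1.0, -0.5, 0.1], [-0.002, -0.039, -0.001], 0],
  [[0.5, -0.2, 0], [0, 0, 0], 0],
  [[0, 0, 0], [0, 0, 0], 0],
  [[0, 0, 0], [0, 0, 0], 0],
])

```text
clock: 7.28
position: [0.5266, -0.0306, 0.2012]
tcp_rot: [-2.193, 0.068, 2.187]
contact_force: [-1.0, -0.0, 0.6]
width: 0.0156
```

```bash
python3 - <<'E'
from h import *
m=monitor.sense();p=m["position"];R=cv2.Rodrigues(m["tcp_rot"])[0];print(R.round(4),p,m["width"])
w=snap("wrist");cv2.imwrite("pics/w7.png",w["image"]);crop(w,"w7a",230,120,120,180,3.3)
np.savez("w7.npz",K=w["K"],R=w["R"],t=w["t"],d=w["distortion"],p=p)
print(proj(w,[[.5263,-.0340,.068]]))
E
```

```text
[[ 2.900e-03 -6.170e-02 -9.981e-01]
 [ 0.000e+00 -9.981e-01  6.170e-02]
 [-1.000e+00 -2.000e-04 -2.900e-03]] [ 0.52661723 -0.03064594  0.2012047 ] 0.015559955190998611
[[284.3863895  205.34311587]]
```

View pics/w7.png

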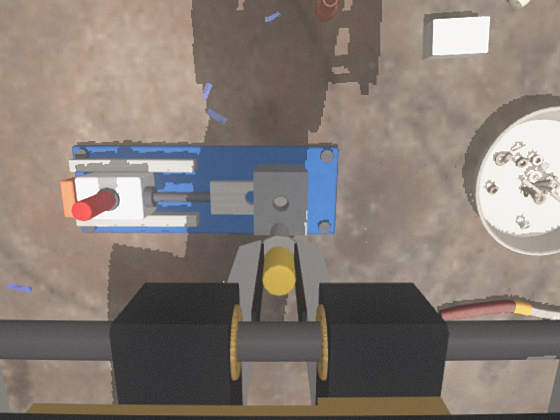

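```bash
python3 - <<'E'
from h import *
im=cv2.imread("pics/w7.png");c=im[160:300,230:330];cv2.imwrite("pics/w7b.png",cv2.resize(c,None,fx=4,fy=4,interpolation=cv2.INTER_CUBIC))
E
```

```text
(no output)
```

View pics/w7b.png

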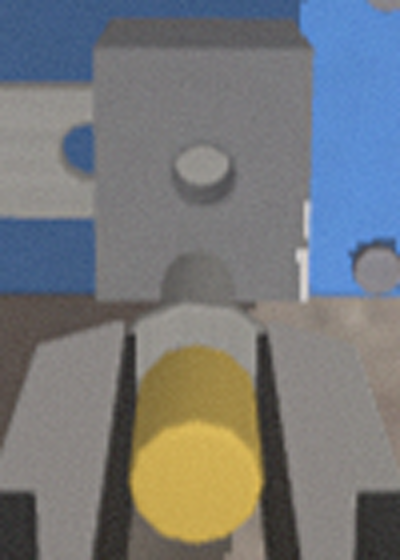

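```bash
python3 - <<'E'
from h import *
d=np.load("w7.npz");w=dict(K=d["K"],R=d["R"],t=d["t"],distortion=d["d"]);p=d["p"]
T=lambda x,y:((x+.5)/4-.5+230,(y+.5)/4-.5+160)
print(p,"knob",onz(w,T(197,481),p[2]+.016),"hole",onz(w,T(204,174),.068))
for c in [(94,46),(313,46),(97,300)]: print(onz(w,T(*c),.068).round(4))
E
```

```text
[ 0.52661723 -0.03064594  0.2012047 ] knob [ 0.52592568 -0.02929667  0.2172047 ] hole [ 0.52841903 -0.03093272  0.068     ]
[ 0.557  -0.0098  0.068 ]
[ 0.5542 -0.0551  0.068 ]
[ 0.502  -0.0062  0.068 ]
```

servo_tool([
  [[0.25, -0.05, -2.5], [0, 0.003, -0.006], 0],
  [[0, 0, -2], [0, 0, 0], 0],
  [[0, 0, 0], [0, 0, 0], 0],
  [[0, 0, 0], [0, 0, 0], 0],
])

```text
clock: 7.82
position: [0.5303, -0.0312, 0.157]
tcp_rot: [-2.19, 0.075, 2.184]
contact_force: [0.0, 0.6, 0.5]
width: 0.0154
```

```bash
python3 - <<'E'
from h import *
w=snap("wrist");c=w["image"][190:310,230:330];cv2.imwrite("pics/w8b.png",cv2.resize(c,None,fx=4,fy=4,interpolation=cv2.INTER_CUBIC))
m=monitor.sense();p=m["position"];R=cv2.Rodrigues(m["tcp_rot"])[0];print(R.round(4),p,m["width"],m["contact_force"])
s=snap("scene");crop(s,"s8",270,140,110,100,6)
t=snap("top");crop(t,"t8",255,200,90,75,8)
np.savez("w8.npz",K=w["K"],R=w["R"],t=w["t"],d=w["distortion"],p=p)
E
```

```text
[[ 2.800e-03 -6.770e-02 -9.977e-01]
 [-6.000e-04 -9.977e-01  6.770e-02]
 [-1.000e+00  4.000e-04 -2.900e-03]] [ 0.53019884 -0.03121295  0.1569451 ] 0.015603330945712136 [ 0.24217235  0.20815253 -0.69736132]
```

View pics/w8b.png

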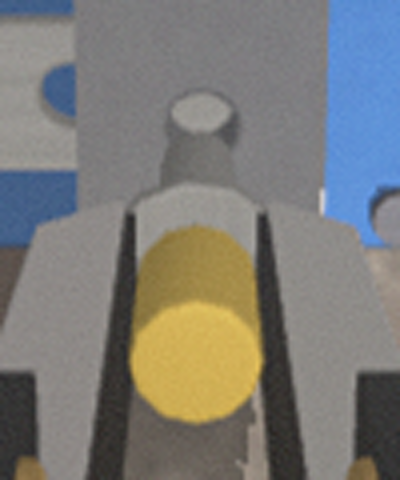

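View pics/s8.png

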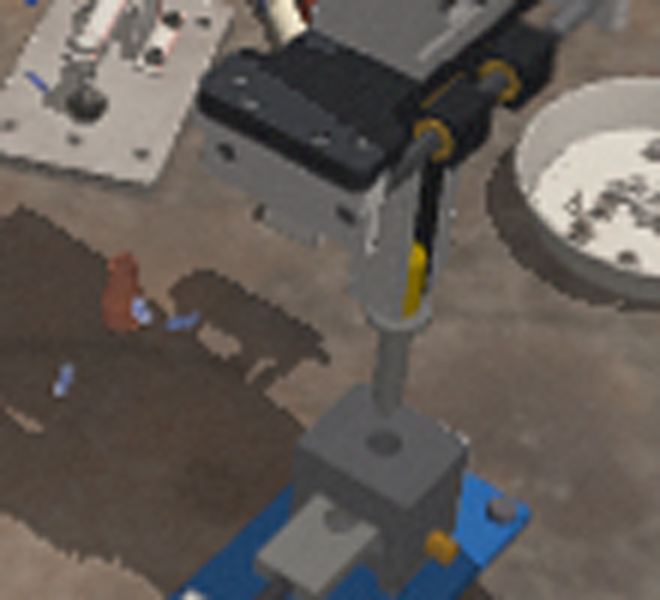

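```bash
python3 - <<'E'
from h import *
d=np.load("w8.npz");w=dict(K=d["K"],R=d["R"],t=d["t"],distortion=d["d"]);p=d["p"]
T=lambda x,y:((x+.5)/4-.5+230,(y+.5)/4-.5+190)
k=onz(w,T(197,362),p[2]+.016);h=onz(w,T(204,125),.068)
print(p,k,h)
a=proj(w,[[k[0],k[1],z] for z in (p[2]+.016,p[2]-.012,p[2]-.07,.068)]);print((a-[230,190])*4)
s=snap("scene")
a=proj(s,[[p[0],p[1],z] for z in (p[2]+.016,p[2]-.014,p[2]-.07,.068)]);print((a-[270,140])*6)
E
```

```text
[ 0.53019884 -0.03121295  0.1569451 ] [ 0.52947586 -0.02983616  0.1729451 ] [ 0.528635   -0.03112911  0.068     ]
[[195.5        360.5       ]
 [195.3674755  271.50863516]
 [195.18418003 148.54071377]
 [195.14091454 119.53471292]]
[[397.19262038 249.90460109]
 [389.84347724 307.67729494]
 [376.97444529 408.22764059]
 [372.85448544 440.25574689]]
```

View pics/t8.png

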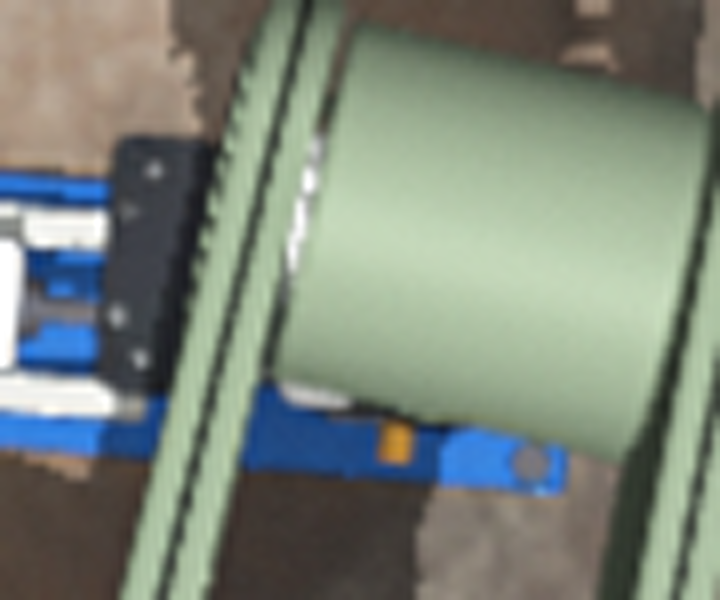

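servo_tool([
  [[-0.04, -0.05, -0.7], [0, 0.003, 0], 0],
  [[0, 0, -0.6], [0, 0, 0], 0],
  [[0, 0, 0], [0, 0, 0], 0],
  [[0, 0, 0], [0, 0, 0], 0],
])

```text
clock: 8.52
position: [0.5303, -0.0319, 0.1438]
tcp_rot: [-2.189, 0.075, 2.186]
contact_force: [-0.3, -1.1, -0.9]
width: 0.0153
```

```bash
python3 - <<'E'
from h import *
w=snap("wrist");c=w["image"][190:310,230:330];cv2.imwrite("pics/w9b.png",cv2.resize(c,None,fx=4,fy=4,interpolation=cv2.INTER_CUBIC))
m=monitor.sense();p=m["position"];R=cv2.Rodrigues(m["tcp_rot"])[0];print(R.round(4),p,m["width"],m["contact_force"])
s=snap("scene");crop(s,"s9",310,165,50,60,10)
E
```

```text
[[ 1.200e-03 -6.770e-02 -9.977e-01]
 [-1.000e-03 -9.977e-01  6.770e-02]
 [-1.000e+00  9.000e-04 -1.300e-03]] [ 0.53021807 -0.0318504   0.14378396] 0.015345751443258726 [ 0.14116469 -0.76799136 -0.04973488]
```

View pics/w9b.png

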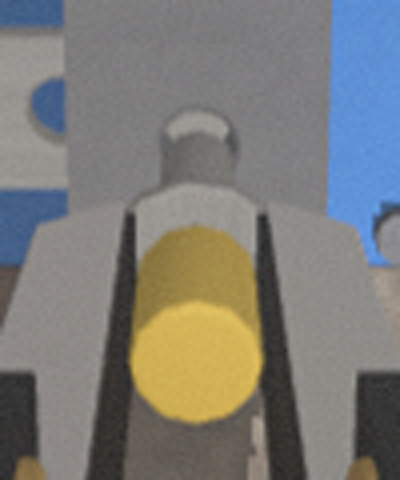

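View pics/s9.png

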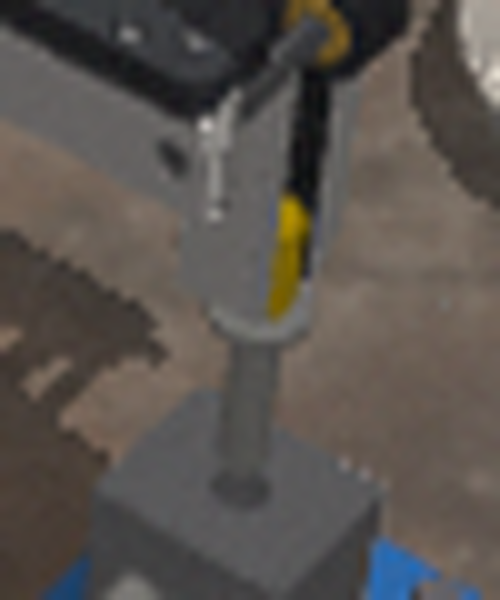

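servo_tool([
  [[0, 0, -0.3], [0, 0, 0], 0],
  [[0, 0, -0.3], [0, 0, 0], 0],
  [[0, 0, 0], [0, 0, 0], 0],
])

```text
clock: 9.0
position: [0.5304, -0.0319, 0.1376]
tcp_rot: [-2.189, 0.075, 2.185]
contact_force: [1.1, -0.3, -0.0]
width: 0.0153
```

servo_tool([
  [[0, 0, -0.3], [0, 0, 0], 0],
  [[0, 0, -0.2], [0, 0, 0], 0],
  [[0, 0, 0], [0, 0, 0], 0],
])

```text
clock: 9.38
position: [0.5304, -0.0319, 0.1322]
tcp_rot: [-2.189, 0.075, 2.186]
contact_force: [-0.5, 0.0, -0.9]
width: 0.0153
```

servo_tool([
  [[0, 0, -0.2], [0, 0, 0], 0],
  [[0, 0, -0.2], [0, 0, 0], 0],
  [[0, 0, 0], [0, 0, 0], 0],
])

```text
clock: 9.75
position: [0.5302, -0.0318, 0.128]
tcp_rot: [-2.189, 0.075, 2.186]
contact_force: [-0.5, -0.0, -0.6]
width: 0.0151
```

```bash
python3 - <<'E'
from h import *
m=monitor.sense();print(m["position"],m["width"],m["contact_force"],m["moment"])
w=snap("wrist");c=w["image"][190:310,230:330];cv2.imwrite("pics/w10.png",cv2.resize(c,None,fx=4,fy=4,interpolation=cv2.INTER_CUBIC))
E
```

```text
[ 0.53016903 -0.03184711  0.12797279] 0.015107965028193211 [-0.50369104 -0.01616544 -0.64146029] [ 0.07022258  0.0173022  -0.06967838]
```

View pics/w10.png

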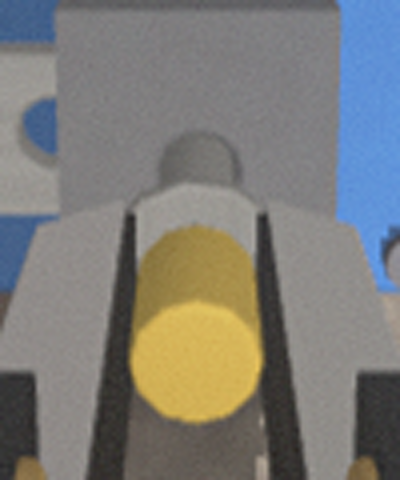

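servo_tool([
  [[0, 0, -0.25], [0, 0, 0], 0],
  [[0, 0, -0.25], [0, 0, 0], 0],
  [[0, 0, -0.2], [0, 0, 0], 0],
  [[0, 0, -0.2], [0, 0, 0], 0],
  [[0, 0, 0], [0, 0, 0], 0],
])

```text
clock: 10.42
position: [0.5301, -0.0319, 0.1184]
tcp_rot: [-2.189, 0.075, 2.186]
contact_force: [-0.5, -0.5, -0.1]
width: 0.0155
```

servo_tool([
  [[0, 0, -0.1], [0, 0, 0], 0],
  [[0, 0, 0], [0, 0, 0], 0.3],
  [[0, 0, 0], [0, 0, 0], 0.3],
  [[0, 0, 0], [0, 0, 0], 0.4],
])

```text
clock: 10.92
position: [0.5308, -0.032, 0.1178]
tcp_rot: [-2.19, 0.075, 2.185]
contact_force: [-0.7, -1.0, -0.4]
width: 0.0348
```

servo_tool([
  [[0, 0, 2], [0, 0, 0], 0.4],
  [[0, 0, 4], [0, 0, 0], 0.4],
  [[0, 0, 3], [0, 0, 0], 0.4],
  [[0, 2, 1], [0, 0, 0], 0.4],
  [[0, 5, 0], [0, 0, 0], 0.4],
  [[0, 3, 0], [0, 0, 0], 0.4],
  [[0, 0, 0], [0, 0, 0], 0.4],
  [[0, 0, 0], [0, 0, 0], 0.4],
])

```text
clock: 11.92
position: [0.5278, 0.0745, 0.2176]
tcp_rot: [-2.184, 0.073, 2.189]
contact_force: [0.1, 0.4, -0.4]
width: 0.0374
```

```bash
python3 - <<'E'
from h import *
w=snap("wrist");cv2.imwrite("pics/w11.png",w["image"])
m=monitor.sense();R=cv2.Rodrigues(m["tcp_rot"])[0];print(R.round(4),m["position"],m["width"],m["contact_force"])
s=snap("scene");crop(s,"s11",250,160,120,120,5)
print(proj(w,[[.537,.122,.099]]))
E
```

```text
[[-0.0023 -0.0681 -0.9977]
 [ 0.0012 -0.9977  0.0681]
 [-1.     -0.001   0.0024]] [0.5277774  0.07429621 0.21752399] 0.037594825281068646 [ 0.39486898 -0.76484284  0.45118765]
[[220.94507618 201.32634013]]
```

View pics/w11.png

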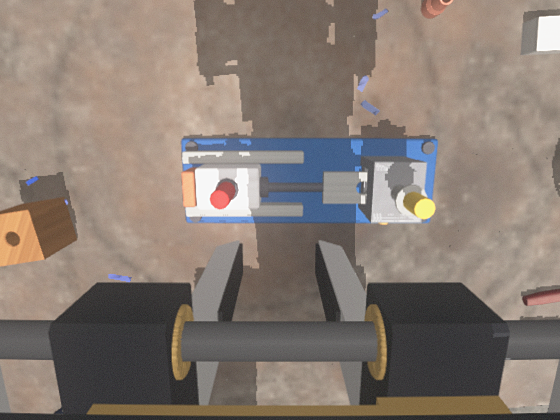

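View pics/s11.png

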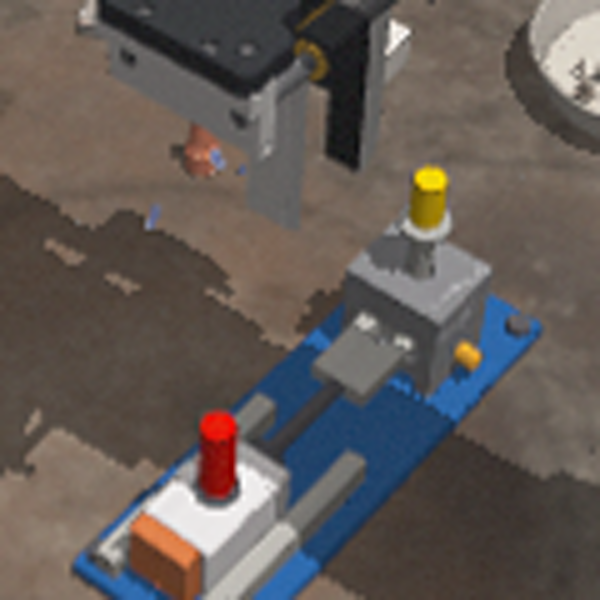

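servo_tool([
  [[0.6, 2.4, -3], [-0.001, -0.002, 0], 0.5],
  [[0.6, 2.4, -3], [0, 0, 0], 0.5],
  [[0, 0, -2], [0, 0, 0], 0.5],
  [[0, 0, 0], [0, 0, 0], 0.5],
])

```text
clock: 12.52
position: [0.5415, 0.1188, 0.1358]
tcp_rot: [-2.185, 0.085, 2.181]
contact_force: [-0.5, 0.7, -0.2]
width: 0.0471
```

```bash
python3 - <<'E'
from h import *
w=snap("wrist");cv2.imwrite("pics/w12.png",w["image"])
m=monitor.sense();R=cv2.Rodrigues(m["tcp_rot"])[0];p=m["position"];print(R.round(4),p,m["width"],m["contact_force"])
print(proj(w,[[p[0],p[1],.099]]))
E
```

```text
[[ 4.200e-03 -7.640e-02 -9.971e-01]
 [-9.000e-04 -9.971e-01  7.640e-02]
 [-1.000e+00  6.000e-04 -4.300e-03]] [0.54241435 0.1188261  0.13703862] 0.047045813229805125 [-0.03732164 -0.13131819  0.16237062]
[[280.8660589  239.65730556]]
```

View pics/w12.png

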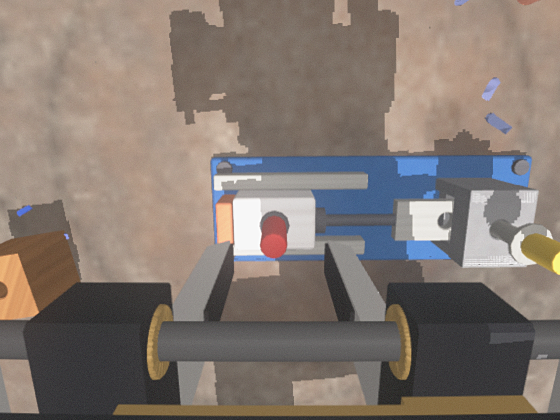

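servo_tool([
  [[-0.15, 0.15, -2], [0, 0.004, 0.008], 0.5],
  [[-0.1, 0.15, -2], [0, 0, 0], 0.5],
  [[0, 0, -1.6], [0, 0, 0], 0.5],
  [[0, 0, 0], [0, 0, 0], 0.5],
])

```text
clock: 13.08
position: [0.5418, 0.1203, 0.0805]
tcp_rot: [-2.191, 0.078, 2.18]
contact_force: [-0.3, 0.2, -0.6]
width: 0.0467
```

```bash
python3 - <<'E'
from h import *
w=snap("wrist");cv2.imwrite("pics/w13.png",w["image"])
m=monitor.sense();R=cv2.Rodrigues(m["tcp_rot"])[0];p=m["position"];print(R.round(4),p,m["width"],m["contact_force"])
E
```

```text
[[ 6.600e-03 -7.050e-02 -9.975e-01]
 [-6.000e-04 -9.975e-01  7.050e-02]
 [-1.000e+00  1.000e-04 -6.700e-03]] [0.54259973 0.12035327 0.08137422] 0.04656181505760845 [-0.5383184   1.3856364   0.65503853]
```

View pics/w13.png

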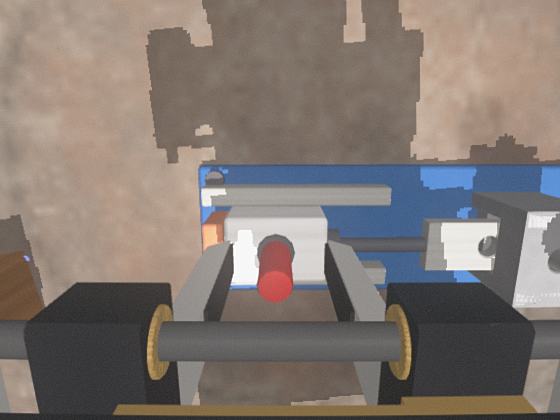

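servo_tool([
  [[-0.25, 0.08, -0.4], [0, 0.006, 0.003], 0.26],
  [[0, 0, 0], [0, 0, 0], 0.26],
  [[0, 0, 0], [0, 0, 0], 0.26],
], newtons=10)

```text
clock: 13.5
position: [0.5416, 0.1213, 0.079]
tcp_rot: [-2.192, 0.074, 2.183]
contact_force: [1.3, -0.1, -0.2]
width: 0.0247
```

servo_tool([
  [[-0.02, -0.2, 0], [0, 0, 0], 0.26],
  [[-0.02, -0.2, 0], [0, 0, 0], 0.26],
])

```text
clock: 13.75
position: [0.5417, 0.118, 0.0795]
tcp_rot: [-2.192, 0.072, 2.181]
contact_force: [0.9, 3.1, -2.1]
width: 0.0245
```

servo_tool([
  [[-0.02, -0.2, 0], [0, 0, 0], 0.26],
  [[-0.02, -0.2, 0], [0, 0, 0], 0.26],
])

```text
clock: 14.0
position: [0.5415, 0.1151, 0.0795]
tcp_rot: [-2.192, 0.069, 2.178]
contact_force: [1.4, 3.1, -1.4]
width: 0.0245
```

```bash
python3 - <<'E'
from h import *
w=snap("wrist");cv2.imwrite("pics/w14.png",w["image"])
m=monitor.sense();R=cv2.Rodrigues(m["tcp_rot"])[0];p=m["position"];print(R.round(4),p,m["width"],m["contact_force"])
E
```

```text
[[ 0.0062 -0.0677 -0.9977]
 [ 0.0036 -0.9977  0.0677]
 [-1.     -0.004  -0.0059]] [0.54146383 0.11477751 0.07946933] 0.024860331708266716 [ 0.67785737  4.02077897 -1.76716098]
```

View pics/w14.png

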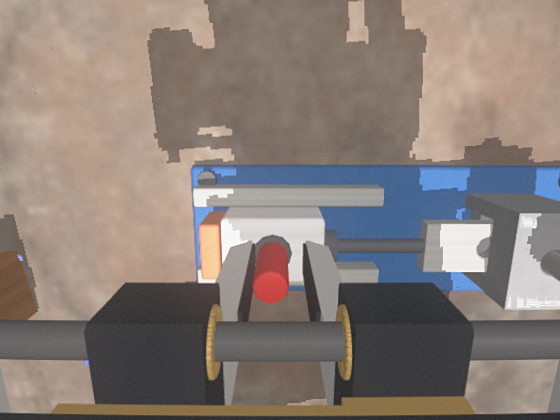

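servo_tool([
  [[-0.02, -0.2, 0], [0, 0, 0], 0.26],
  [[-0.02, -0.2, 0], [0, 0, 0], 0.26],
  [[-0.02, -0.2, 0], [0, 0.003, 0], 0.26],
])

```text
clock: 14.42
position: [0.5411, 0.1089, 0.0795]
tcp_rot: [-2.189, 0.069, 2.181]
contact_force: [1.2, 2.9, -1.7]
width: 0.0243
```

servo_tool([
  [[-0.02, -0.15, 0], [0, 0, 0], 0.26],
  [[-0.02, -0.15, 0], [0, 0, 0], 0.26],
])

```text
clock: 14.68
position: [0.5408, 0.1056, 0.0795]
tcp_rot: [-2.189, 0.069, 2.181]
contact_force: [0.3, 3.2, -3.0]
width: 0.0244
```

servo_tool([
  [[-0.02, -0.15, 0], [0, 0, 0], 0.26],
  [[-0.02, -0.15, 0], [0, 0, 0], 0.26],
])

```text
clock: 14.92
position: [0.5406, 0.1023, 0.0795]
tcp_rot: [-2.189, 0.069, 2.18]
contact_force: [1.8, 3.5, -1.9]
width: 0.0247
```

servo_tool([
  [[-0.01, -0.12, 0], [0, 0, 0], 0.26],
  [[-0.01, -0.12, 0], [0, 0, 0], 0.26],
])

```text
clock: 15.18
position: [0.5404, 0.0997, 0.0795]
tcp_rot: [-2.189, 0.069, 2.18]
contact_force: [1.6, 2.8, -1.7]
width: 0.0244
```

```bash
python3 - <<'E'
from h import *
m=monitor.sense();p=m["position"];print(p,m["width"],m["contact_force"])
s=snap("scene");crop(s,"s15",250,160,120,120,5)
E
```

```text
[0.54037968 0.09968393 0.07949097] 0.024425294978594414 [ 1.64012467  2.83559236 -1.7408292 ]
```

View pics/s15.png

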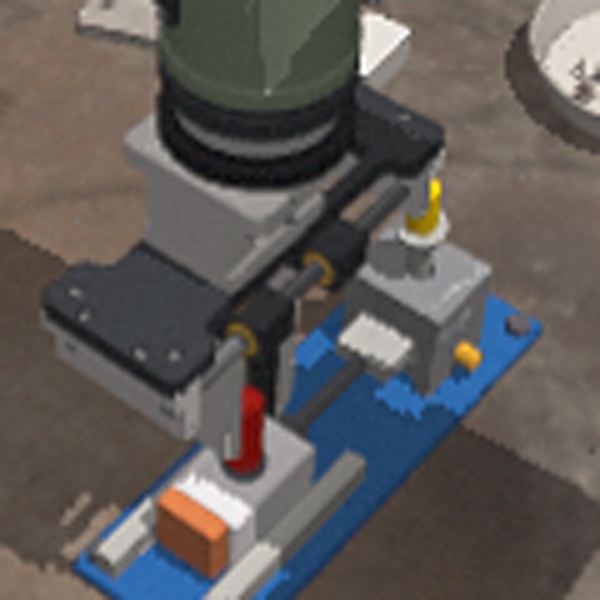

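servo_tool([
  [[-0.01, -0.12, 0], [0, 0, 0], 0.26],
  [[-0.01, -0.12, 0], [0, 0, 0], 0.26],
])

```text
clock: 15.48
position: [0.5402, 0.0969, 0.0795]
tcp_rot: [-2.19, 0.07, 2.18]
contact_force: [1.9, 3.8, -1.4]
width: 0.0244
```

servo_tool([
  [[-0.01, -0.12, 0], [0, 0, 0], 0.26],
  [[-0.01, -0.12, 0], [0, 0, 0], 0.26],
])

```text
clock: 15.72
position: [0.54, 0.0943, 0.0795]
tcp_rot: [-2.19, 0.07, 2.18]
contact_force: [1.6, 4.0, -1.6]
width: 0.0244
```

```bash
python3 - <<'E'
from h import *
m=monitor.sense();p=m["position"];print(p,m["width"],m["contact_force"])
s=snap("scene");crop(s,"s16",250,160,120,120,5)
E
```

```text
[0.53999829 0.09426768 0.07946315] 0.024420797128008712 [ 1.55486768  4.00052147 -1.60251903]
```

View pics/s16.png

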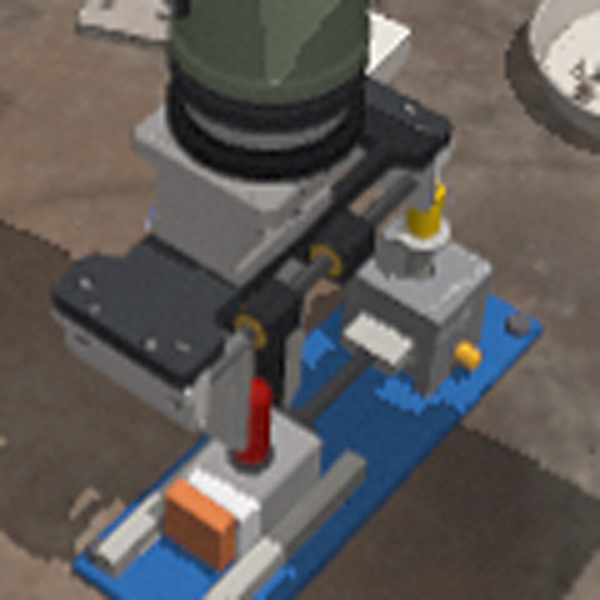

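servo_tool([
  [[-0.01, -0.1, 0], [0, 0, 0], 0.26],
  [[-0.01, -0.1, 0], [0, 0, 0], 0.26],
])

```text
clock: 16.02
position: [0.5398, 0.092, 0.0795]
tcp_rot: [-2.19, 0.07, 2.18]
contact_force: [2.1, 4.0, -2.2]
width: 0.0244
```

```bash
python3 - <<'E'
from h import *
m=monitor.sense();p=m["position"];print(p,m["width"],m["contact_force"])
s=snap("scene");crop(s,"s17",310,180,60,60,9)
E
```

```text
[0.53983542 0.09204265 0.07952189] 0.024442508429822832 [ 2.13269881  4.03383857 -2.24526257]
```

View pics/s17.png

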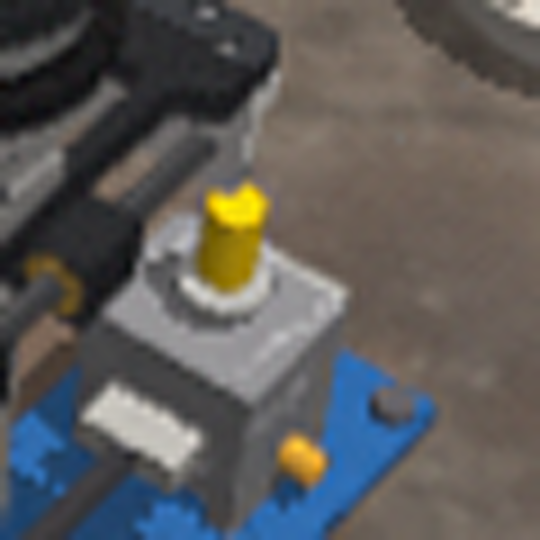

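The pin has dropped: its collar now sits just above the clevis at crop (225,285), held by the detent. I'll back off the handle.

servo_tool([
  [[0.02, 0.35, 0], [0, 0, 0], 0.3],
  [[0, 0, 0], [0, 0, 0], 0.4],
  [[0, 0, 2], [0, 0.005, 0], 0.4],
  [[0, 0, 4], [0, 0, 0], 0.4],
  [[0, 0, 4], [0, 0, 0], 0.4],
  [[0, 0, 3], [0, 0, 0], 0.4],
  [[0, -4, 0], [0, 0, 0], 0.4],
  [[0, -4, 0], [0, 0, 0], 0.1],
  [[-0.4, -3, 0], [0, 0, 0], 0],
  [[0, 0, 0], [0, 0, 0], 0],
  [[0, 0, 0], [0, 0, 0], 0],
], newtons=25)

```text
clock: 17.45
position: [0.5318, -0.0216, 0.2145]
tcp_rot: [-2.184, 0.081, 2.2]
contact_force: [-0.8, 0.1, -0.4]
width: 0.0017
```

```bash
python3 - <<'E'
from h import *
w=snap("wrist");cv2.imwrite("pics/w18.png",w["image"])
m=monitor.sense();R=cv2.Rodrigues(m["tcp_rot"])[0];p=m["position"];print(R.round(4),p,m["width"],m["contact_force"])
E
```

```text
[[-0.0073 -0.0651 -0.9979]
 [-0.0079 -0.9978  0.0652]
 [-0.9999  0.0083  0.0068]] [ 0.53179619 -0.02149234  0.21448283] 0.00040156285740526186 [-1.10596296  0.17626338 -0.16225381]
```

View pics/w18.png

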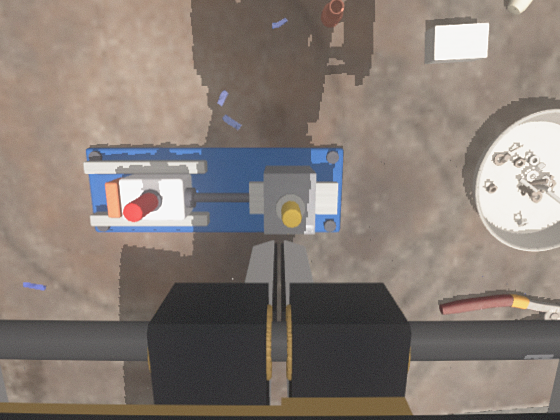

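servo_tool([
  [[-0.1, -0.9, -3], [0.008, -0.007, 0], 0],
  [[-0.1, -0.1, -3], [0, 0, 0], 0],
  [[0, 0, -1.8], [0, 0, 0], 0],
  [[0, 0, 0], [0, 0, 0], 0],
  [[0, 0, 0], [0, 0, 0], 0],
])

```text
clock: 18.12
position: [0.5308, -0.0267, 0.1357]
tcp_rot: [-2.194, 0.062, 2.19]
contact_force: [-1.1, 0.7, 0.0]
width: 0.0005
```

```bash
python3 - <<'E'
from h import *
w=snap("wrist");cv2.imwrite("pics/w19.png",w["image"])
m=monitor.sense();R=cv2.Rodrigues(m["tcp_rot"])[0];p=m["position"];print(R.round(4),p,m["width"],m["contact_force"])
s=snap("scene");crop(s,"s19",310,180,60,60,9)
E
```

```text
[[ 1.900e-03 -5.730e-02 -9.984e-01]
 [ 5.000e-04 -9.984e-01  5.730e-02]
 [-1.000e+00 -6.000e-04 -1.900e-03]] [ 0.53073694 -0.02666635  0.13573813] 0.00017851758312749437 [ 0.44937746 -0.47792819 -0.9326935 ]
```

View pics/w19.png

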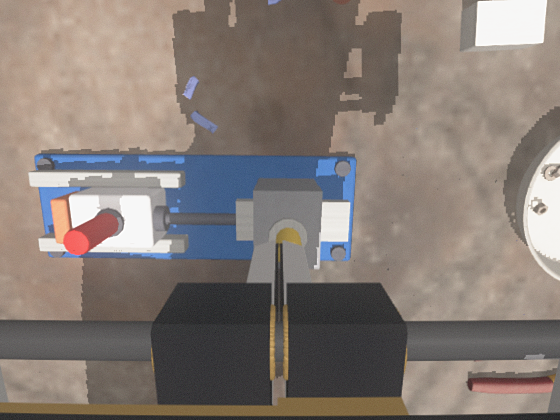

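View pics/s19.png

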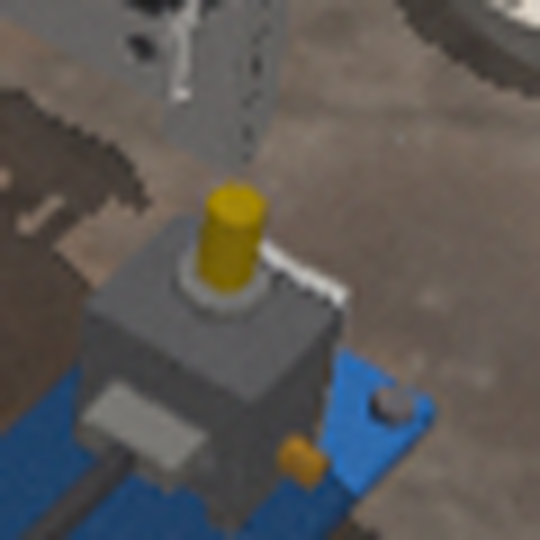

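servo_tool([
  [[0, -0.4, -0.8], [0, 0.002, 0], 0],
  [[0, -0.15, -0.7], [0, 0, 0], 0],
  [[0, 0, 0], [0, 0, 0], 0],
  [[0, 0, 0], [0, 0, 0], 0],
])

```text
clock: 18.73
position: [0.532, -0.0331, 0.1214]
tcp_rot: [-2.196, 0.064, 2.189]
contact_force: [-0.1, 1.1, 0.5]
width: 0.0008
```

servo_tool([
  [[0, 0, -0.2], [0, 0, 0], 0],
  [[0, 0, -0.2], [0, 0, 0], 0],
])

```text
clock: 18.98
position: [0.5323, -0.0333, 0.1176]
tcp_rot: [-2.196, 0.064, 2.188]
contact_force: [0.1, 0.1, -0.2]
width: 0.0009
```

servo_tool([
  [[0, 0, -0.2], [0, 0, 0], 0],
])

```text
clock: 19.1
position: [0.5327, -0.0333, 0.1158]
tcp_rot: [-2.198, 0.064, 2.187]
contact_force: [-0.6, -0.5, 3.1]
width: 0.0008
```

Contact at the expected height. I'll press on gently.

servo_tool([
  [[-0.1, 0.05, -0.1], [0, 0.003, 0], 0],
])

```text
clock: 19.23
position: [0.5323, -0.033, 0.1154]
tcp_rot: [-2.196, 0.065, 2.189]
contact_force: [0.1, 1.1, 4.6]
width: 0.0004
```

servo_tool([
  [[0, 0, -0.15], [0, 0, 0], 0],
])

```text
clock: 19.35
position: [0.5332, -0.0332, 0.1148]
tcp_rot: [-2.198, 0.065, 2.187]
contact_force: [0.1, -1.0, 5.3]
width: 0.0007
```

servo_tool([
  [[0, 0, -0.2], [0, 0, 0], 0],
])

```text
clock: 19.48
position: [0.5347, -0.0335, 0.1143]
tcp_rot: [-2.203, 0.066, 2.184]
contact_force: [1.1, 0.4, 8.8]
width: 0.0003
```

```bash
python3 - <<'E'
from h import *
m=monitor.sense();R=cv2.Rodrigues(m["tcp_rot"])[0];p=m["position"];print(R.round(4),p,m["width"],m["contact_force"])
E
```

```text
[[ 0.0085 -0.0577 -0.9983]
 [-0.0026 -0.9983  0.0577]
 [-1.      0.0021 -0.0087]] [ 0.5347353  -0.03353066  0.11433093] 0.00027792127523011234 [1.07444923 0.43409988 8.84308468]
```

servo_tool([
  [[-0.35, 0.1, -0.1], [0, 0.012, 0], 0],
])

```text
clock: 19.6
position: [0.5322, -0.0328, 0.1143]
tcp_rot: [-2.192, 0.067, 2.195]
contact_force: [1.3, -0.9, 4.1]
width: 0.0005
```

servo_tool([
  [[-0.2, 0, -0.25], [0, 0.006, 0], 0],
])

```text
clock: 19.73
position: [0.5322, -0.0331, 0.1136]
tcp_rot: [-2.191, 0.068, 2.197]
contact_force: [1.3, 0.0, 10.3]
width: 0.0002
```

servo_tool([
  [[-0.2, 0.05, -0.3], [0, 0.008, 0], 0],
])

```text
clock: 19.85
position: [0.5324, -0.0331, 0.1127]
tcp_rot: [-2.188, 0.069, 2.201]
contact_force: [1.3, -0.5, 8.1]
width: 0.0003
```

servo_tool([
  [[-0.2, 0.05, -0.3], [0, 0.002, 0], 0],
])

```text
clock: 19.98
position: [0.5324, -0.033, 0.1115]
tcp_rot: [-2.191, 0.07, 2.199]
contact_force: [0.7, -1.2, 8.1]
width: 0.0005
```

servo_tool([
  [[-0.2, 0.05, -0.3], [0, 0.002, 0], 0],
])

```text
clock: 20.1
position: [0.5325, -0.0329, 0.1103]
tcp_rot: [-2.195, 0.071, 2.196]
contact_force: [0.7, 0.2, 7.5]
width: 0.0008
```

```bash
python3 - <<'E'
from h import *
m=monitor.sense();R=cv2.Rodrigues(m["tcp_rot"])[0];p=m["position"];print(R.round(4),p,m["width"],m["contact_force"])
s=snap("scene");crop(s,"s20",310,180,60,60,9)
E
```

```text
[[-9.000e-04 -5.770e-02 -9.983e-01]
 [-7.200e-03 -9.983e-01  5.770e-02]
 [-1.000e+00  7.200e-03  4.000e-04]] [ 0.53253391 -0.03291547  0.11034471] 0.0008473128470514071 [0.72533425 0.15991097 7.46857962]
```

View pics/s20.png

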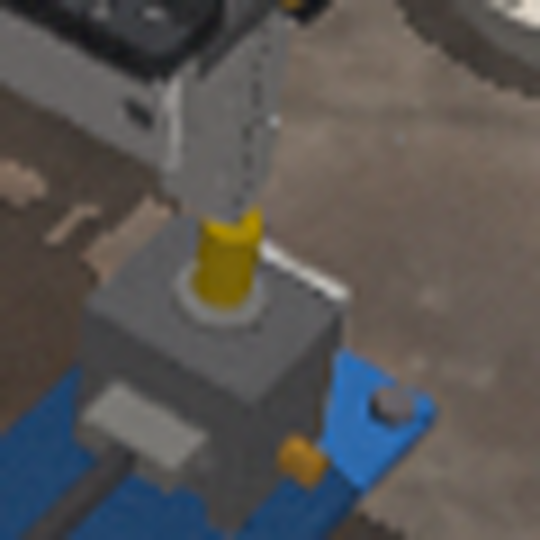

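Going down past the detent, about 2 mm to go.

servo_tool([
  [[-0.2, 0.05, -0.3], [0.005, 0.002, 0], 0],
])

```text
clock: 20.27
position: [0.5326, -0.0328, 0.109]
tcp_rot: [-2.196, 0.067, 2.191]
contact_force: [0.9, -0.4, 7.4]
width: 0.0005
```

servo_tool([
  [[-0.2, 0.05, -0.25], [0, 0.002, 0], 0],
])

```text
clock: 20.4
position: [0.5327, -0.0328, 0.1086]
tcp_rot: [-2.2, 0.068, 2.189]
contact_force: [-0.4, 0.1, 11.7]
width: 0.0002
```

servo_tool([
  [[-0.2, 0.05, -0.25], [0, 0.002, 0], 0],
])

```text
clock: 20.52
position: [0.5328, -0.0328, 0.1085]
tcp_rot: [-2.203, 0.069, 2.187]
contact_force: [0.1, -0.3, 13.3]
width: 0.0002
```

It stopped at 0.1085 (expected 0.108) with force rising, so it is seated. I'll lift off and check.

servo_tool([
  [[0, 0, 2], [0, 0, 0], 0],
  [[0, 0, 4], [0, 0, 0], 0],
  [[-3, 0, 3], [0, 0, 0], 0],
  [[-4, 0, 2], [0, 0, 0], 0],
  [[-3, 0, 0], [0, 0, 0], 0],
  [[0, 0, 0], [0, 0, 0], 0],
])

```text
clock: 21.28
position: [0.426, -0.0315, 0.217]
tcp_rot: [-2.191, 0.066, 2.197]
contact_force: [0.4, -0.3, -0.3]
width: 0.0004
```

```bash
python3 - <<'E'
from h import *
s=snap("scene");crop(s,"s21",310,180,60,60,9)
w=snap("wrist");cv2.imwrite("pics/w21.png",w["image"])
m=monitor.sense();print(m["position"],m["contact_force"],m["clock"])
E
```

```text
[ 0.42796797 -0.03178677  0.21732441] [-0.52492016 -0.11585534  0.443588  ] 21.375
```

View pics/s21.png

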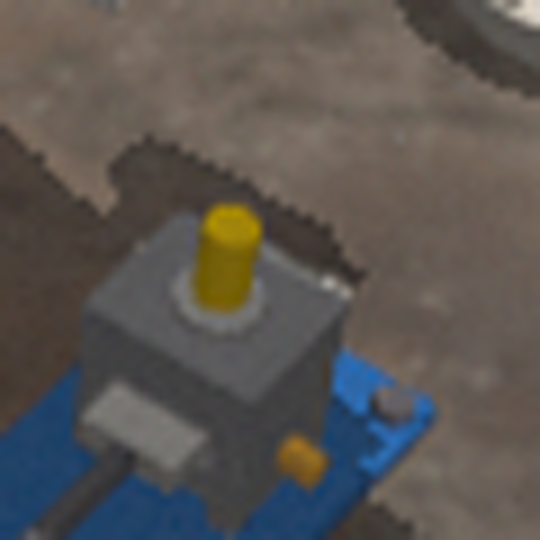

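View pics/w21.png

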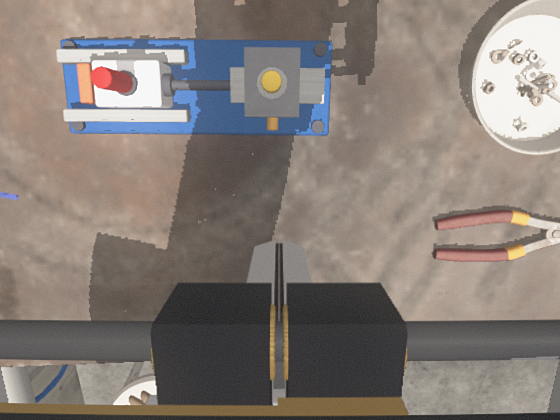

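```bash
python3 -c "
from cell import env; print(env.close_job())"
```

```text
the job is handed in; nothing more can be done
None
```

The drawbar is coupled: the pin goes through the clevis and tongue with its collar on the clevis, and the job was handed in at about 21 s on the clock. The hand-in reports no verdict, so these are my own checks.

**What I did:** I took the bare-steel, yellow-knobbed pin from the block, not the all-orange look-alike. I stood it in the clevis' top hole with no noticeable force and pushed the drawbar in by its handle at about 3–4 N. The pin dropped to the detent with the handle about 128 mm from the hole axis. I then pressed it down with the closed fingertips, with readings up to 13.3 N, and moved the arm clear.

**Last checks:**
- **Seating:** the fingertips went down 7.3 mm from first contact, about the 7 mm expected, and then stopped with the force rising. In the scene picture the knob sank about 2.2 px, which matches 7 mm.
- **Pin:** it looks upright in the final pictures, with its collar on the clevis.
- **Robot:** it touches nothing, and the force readings are back to noise level.
- **Cups:** the arm never came near them, but I took no final picture to confirm they had not moved.

**Disagreements:**
- The cameras differed by up to about 6 mm on the hole's position. I used positions relative to the pin's start in the block, which was accurate enough for the tapered tip.
- While pressing, the tool crept 2–3 mm sideways on the knob. I corrected that as I went.

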